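Set trim and flaps for take-off on a flight-sim control quadrant

TASK

Set this desktop flight-control quadrant for take-off: with a fingertip on its ribbed edge, roll the trim wheel until the trim pointer stands at the wide white take-off block on its scale, and take the flap lever through its zigzag gate from the up position, past the first stop, to the second stop, pulled fully back in the right-hand lane. Leave the throttle lever, the mouse and the mug where they are.

Things in the scene. Friction and masses are not known exactly. Their poses are not given: they have to be found in the camera images.
- quadrant: Fixed grey box, charcoal top panel 95 mm above the desk, 200 mm (x) by 230 mm (y). Origin: centre of its underside; x points from the robot's side to the far side, y left, z up ('back' = its -x, 'forward' = its +x). Carries, left to right: trim wheel (y +85 mm), trim scale (+51), throttle lever (+10), flap gate (-78). Its heading varies.
- wheel_top (a point): Top of the trim wheel's rim, mid-width, 107 mm above the desk. Grey wheel 22 mm wide (y), radius 51 mm over 24 cross ribs 2 mm proud; axle along y, 51 mm below. It stands 12 mm out of the panel, about 60 mm of it showing, with cheeks 7 mm high close along both sides, so it can be rolled from above but not pinched. Turns with about 1.2 N at the rim and stays where it is left.
- trim_wheel (a joint): Angle of the trim wheel in rad, stops at -2.2 and +2.2; grows as the top of the wheel is rolled forward. The pointer moves 20 mm per rad, the same way as the top of the wheel.
- pointer_tip (a point): Centre of the trim pointer, a white bar 5 mm wide (x), 15 mm long (y), sliding along the quadrant's x on the black scale strip just right of the wheel, under a clear cover (102 mm above the desk). Geared to the wheel: only the wheel moves it.
- takeoff_mark (a point): Where pointer_tip is when the pointer is exactly at take-off: level with the middle of the white block, 12 mm long along x, at the right edge of the scale strip (the other marks are thin lines). The pointer starts 24 to 48 mm back from it.
- flap_knob (a point): Centre of the flap lever's knob, a black paddle 44 mm long (x), 14 mm wide (y), 26 mm high, on a steel stem 8 mm thick. The stem swings fore and aft about an axle along the quadrant's y and slides sideways along it (it never tilts sideways). The knob's centre is 140 mm from the axle. Moves with 2 to 3 N and stays where it is left.
- flap_pivot (a point): Fixed point on the flap lever's axle, 15 mm above the desk, below the middle of the gate's left lane.
- gate_top (a point): Centre of the flap gate's upper face, 101 mm above the desk: a steel plate 108 x 60 x 6 mm with one zigzag slot 14 mm wide. From the up position: left lane back to the first stop, cross passage right, right lane back to the second stop, cross passage left, left lane back to full flap. The stem cannot pass through its walls.
- flap_fore (a joint): Swing of the flap lever in rad, grows as it is pulled back; the stem leans forward by (0.379 - value) from vertical. Up position: near 0, end of the left lane at -0.03. First stop: 0.283; the cross passage there is free from 0.211 to 0.283. Second stop (wanted): the right lane ends at 0.546. Full flap: 0.758, in the left lane again.
- flap_side (a joint): Sideways place of the flap lever in m: 0 in the middle of the gate's left lane, -0.022 in the middle of the right lane, with 3 mm of play either way in each lane.
- throttle_knob (a point): Centre of the throttle lever's knob, a black cylinder lying across, 26 mm in diameter and 20 mm wide, on a steel stem between trim scale and flap gate; 125 mm from its axle, which lies 15 mm above the desk. Easily moved: leave it.
- mouse: Loose dark computer mouse, 118 x 58 x 34 mm, origin at the centre of its underside.
- mug: Loose white mug, 82 mm in diameter, 92 mm high, with a handle; origin at the centre of its underside.
- case: Fixed open black hard case with a compact keyboard in foam, left on the desk: lower shell 420 mm (x) by 290 mm (y), 70 mm high over the keys, handle 40 mm out on its right, lid laid flat on its left. Origin: centre of the lower shell's underside.

How it is judged (in metres and radians):
At the end, for the whole second after the job is handed in: The trim pointer stands within 6 mm of the middle of the take-off block; the flap lever stands in the right-hand lane (flap_side below -0.015 m) at the back, within 0.076 rad (about 11 mm at the knob) of the second stop (flap_fore over 0.47 rad); wheel and lever are at rest (x of pointer_tip in the frame of takeoff_mark between -0.006 and 0.006 m and velocity of joint trim_wheel between -0.05 and 0.05 rad/s and value of joint flap_fore between 0.47 and 0.6 rad and value of joint flap_side below -0.015 m and velocity of joint flap_fore between -0.05 and 0.05 rad/s); the robot touches nothing.
It fails at once if the throttle lever is moved by more than 20 mm at its knob (distance of throttle_knob from where it was at the start of the episode above 0.02 m).
It fails at once if the mouse is moved by more than 30 mm (distance of mouse from where it was at the start of the episode above 0.03 m).
It fails at once if the mug is moved by more than 30 mm (distance of mug from where it was at the start of the episode above 0.03 m).
It also fails if it takes over 64 s, if anything falls off the work surface, if the arm or the gripper's body presses on something with over 40 N, if the wrist force passes 120 N, or if a joint passes its speed limit or range.

ROBOT

A 6-joint arm with a two-finger parallel gripper is mounted at the origin on the work surface. World frame = base frame: x ahead of the robot, y to its left, z up, the work surface at z = 0. Lengths are in m, angles in degrees, forces in N, time in s.
With the tool pointing down it reaches from about 0.25 to 0.775 m from the base axis. Payload 4 kg.
Tool frame: the origin (TCP) lies between the finger pads; the fingertips stand 22 mm ahead of it and the grasp point (between the pads) lies 3 mm ahead of it (r.tip_reach is the distance from the TCP to the fingertips, in m); z points along the fingers, x is the direction in which the jaws open and shut, and the axes are right-handed (so a half turn about z gives the same grasp; the last joint's range is limited). The gripper opens to 94 mm and grips with 3 to 60 N. Pads are 16 mm wide; open, the fingers measure 119 mm over their backs; the gripper's body (75 mm by 177 mm) begins 78 mm behind the grasp point.
Start: joints at [-80.506, 4.996, 78.535, -0, 96.463, -5.907], TCP at [0.146, -0.53, 0.228] pointing down, gripper open.
Joint ranges: [-177.83, 177.83], [-43.37, 116.18], [15.69, 146.23], [-61.86, 241.86], [9.47, 152.12], [-147.06, 147.06]. Speed limits (degrees/s): [159.86, 159.86, 180, 180, 180, 180].

INTERFACE

Orientations are given as a 3x3 rotation matrix whose columns are the frame's x, y, z axes.
In Python, from rig import monitor, optics, r gives the robot as it stands. The module is installed in compiled form; this text tells all that it offers.
- The arm moves only by the shell command python3 -m inch 'ROWS' [FORCE]. ROWS is JSON, a list of rows, each a list of 3 entries, a list of its own where there are three numbers: the closure in counts, from 0 (fully open) to 255 (shut), then the shift along the tool's x, y, z in m, then the turn, a rotation vector about the tool's x, y, z in rad. A call has 1 to 5 rows; each row is the pose to reach, as a shift and turn from the pose commanded when the call began, along the tool's axes at that moment; what a row does not reach only later rows make up. A row lasts 1/10 s, in which the tool goes at most 50 mm and 8.59 degrees, less where a joint would pass 70% of its speed; a pose out of reach is approached as far as the arm can. A call with a gripper value outside its range is refused whole. The fingers move at their own pace and stop on an object; FORCE is the grip in N (left out, the last holds). Time passes only in rows, so rows that repeat a pose let the fingers close. It gives the time, the measured TCP pose, the force and the opening at its end, in the units of the state.
- monitor.get_state(): the state, without advancing time (a new reading comes with each control period).
- optics.get_image(name): name is "side" or "top" or "wrist"; returns the picture (384x512x3 uint8, blue, green, red); there is no depth.
- optics.get_calibration(name): a dict with "camera_matrix" (3x3 intrinsics, pixels), "origin" and "attitude" of the camera in the world; the wrist camera has in their place "tool_from_camera" (4x4, takes a point from camera to tool coordinates, whose origin is the TCP and whose axes are the tool frame's). Camera axes: x right, y up, looking along -z (the intrinsics and any distortion apply to the point x, -y, -z); pixel columns grow to the right and rows downward; lengths in m; the calibration is good to about 2 mm. A picture is of the moment at which its call begins: read the wrist's pose just before it. get_calibration takes no time and is no camera call.
- r.sign_off(): hands the job in, once; it reports no verdict.
The state is a dict: "time_s": time; "q": joint angles; "joint_vel": joint speeds; "tau": joint torques, N m; "position": TCP position; "eef_rot": TCP orientation; "wrist_force": force on the tool from outside, world axes, zero at the start; "torque": the same for the moment, N m; "grip_width": opening from 0.0 (shut) to 1.0 (fully open).
Only numpy, scipy, OpenCV 4.12 (cv2) and the standard library are available. Lean on these libraries where they do the work, as an engineer would, in place of code of your own. Each camera call takes 0.05 s, during which the arm holds its last target.

## Working session

There is one attempt and no reset: what is moved stays moved. The work goes in short steps, Python scripts to look and compute and a shell command to move; the robot and the scene stay as the last step left them, time stands still between calls to the robot, and variables do not carry over. Pictures are saved under pics/ and viewed, and the job is handed in when it is done.

```bash
mkdir -p pics; ls; cat > h.py <<'E'
import numpy as np, cv2
from rig import monitor, optics, r
def snap(n,f):
    im=optics.get_image(n); cv2.imwrite(f'pics/{f}.png',im); return im
E
python3 - <<'E'
from h import *
s=monitor.get_state(); print(s)
for n in ['side','top','wrist']:
    snap(n,n+'0'); print(n,optics.get_calibration(n))
print(r.tip_reach, [a for a in dir(r) if a[0]!='_'])
E
```

```text
pics
{'time_s': 0.0, 'q': array([-8.05078728e+01,  5.04070741e+00,  7.86204789e+01,  1.45526397e-03,
        9.64640191e+01, -5.90819136e+00]), 'joint_vel': array([ 0.03071677, -0.08926992,  0.00231391, -0.0165174 ,  0.01141138,
        0.0038011 ]), 'tau': array([ 2.76819637e-04, -3.40180528e+01, -3.02424216e+01,  7.18920864e-02,
        3.29398981e-02, -1.69474511e-04]), 'position': array([ 0.14597335, -0.5297758 ,  0.22632666]), 'eef_rot': array([[ 2.65563844e-01, -9.64093218e-01, -3.35481004e-04],
       [-9.64090831e-01, -2.65563938e-01,  2.15948621e-03],
       [-2.17103766e-03, -2.50047298e-04, -9.99997612e-01]]), 'wrist_force': array([ 0.70079708, -0.09476619, -0.35757003]), 'torque': array([ 0.00118962, -0.01816309, -0.00082218]), 'grip_width': 1.0026888638729514}
side {'camera_matrix': array([[354.30768637,   0.        , 259.86990552],
       [  0.        , 354.30768637, 189.88971155],
       [  0.        ,   0.        ,   1.        ]]), 'origin': array([ 0.40398347, -0.8005222 ,  0.63301588]), 'attitude': array([[ 0.99449823,  0.06477954, -0.08232184],
       [-0.10357047,
[... 351 characters left out ...]
025, -0.1593652 ],
       [-0.99971274, -0.02094499, -0.01165075],
       [-0.01483766,  0.15910013,  0.98715095]])}
wrist {'camera_matrix': array([[329.69826377,   0.        , 258.80876926],
       [  0.        , 329.69826377, 197.0255818 ],
       [  0.        ,   0.        ,   1.        ]]), 'tool_from_camera': array([[ 9.99999807e-01,  6.14489927e-04,  9.46946675e-05,
        -2.74479468e-04],
       [ 6.17062177e-04, -9.62237193e-01, -2.72211690e-01,
        -7.94384491e-02],
       [-7.61526103e-05,  2.72211696e-01, -9.62237386e-01,
        -1.56753788e-01],
       [ 0.00000000e+00,  0.00000000e+00,  0.00000000e+00,
         1.00000000e+00]])}
0.022 ['IKError', 'sign_off', 'tip_reach']
```

View pics/top0.png

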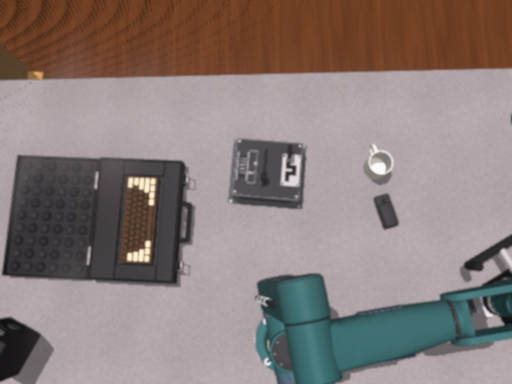

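View pics/side0.png

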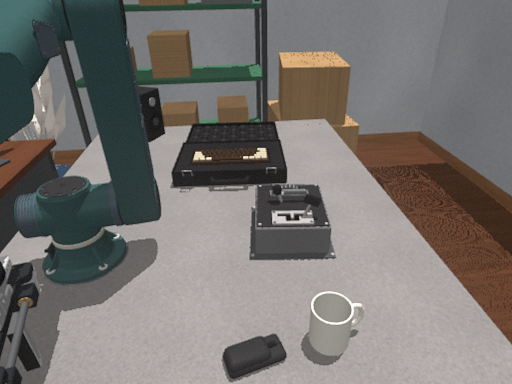

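View pics/wrist0.png

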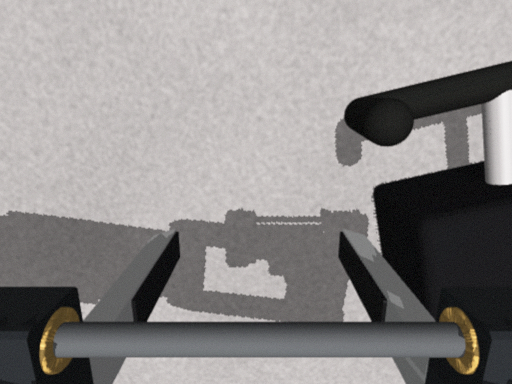

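```bash
python3 - <<'E'
import cv2
a=cv2.imread('pics/top0.png')[130:215,220:315]; cv2.imwrite('pics/top0c.png',cv2.resize(a,None,fx=7,fy=7,interpolation=cv2.INTER_CUBIC))
a=cv2.imread('pics/side0.png')[175:265,240:345]; cv2.imwrite('pics/side0c.png',cv2.resize(a,None,fx=6.5,fy=6.5,interpolation=cv2.INTER_CUBIC))
E
```

```text
(no output)
```

View pics/top0c.png

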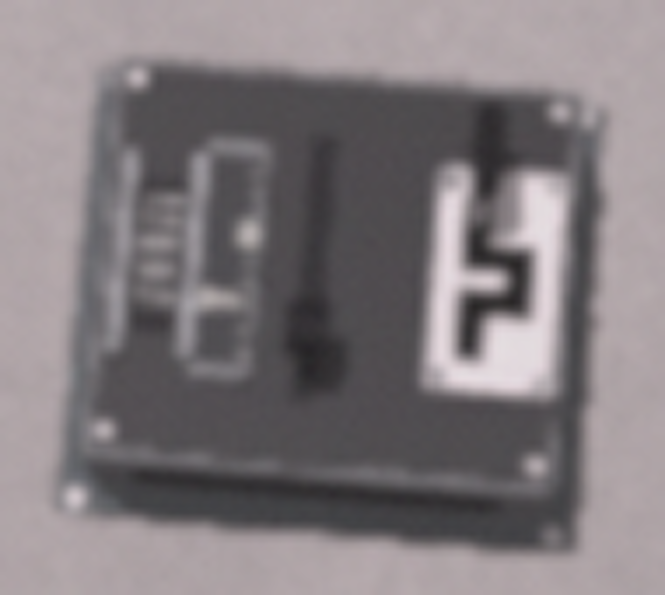

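View pics/side0c.png

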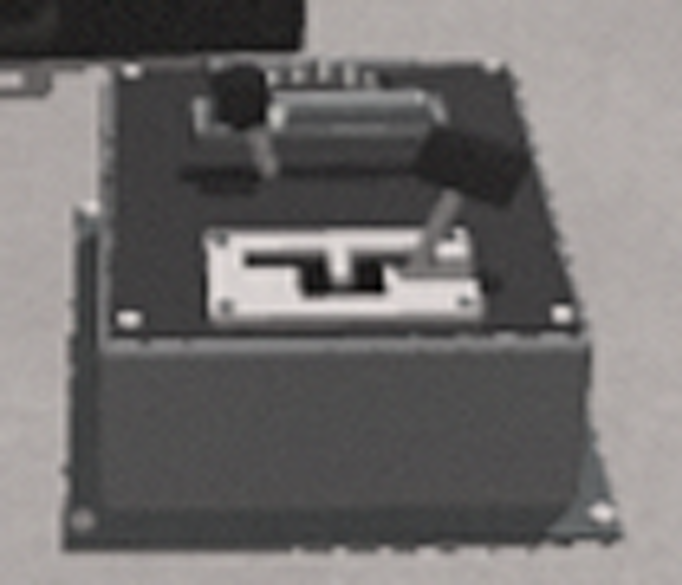

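```bash
cat >> h.py <<'E'
def campose(n,s=None):
    c=optics.get_calibration(n)
    if n=='wrist':
        T=np.eye(4);T[:3,:3]=s['eef_rot'];T[:3,3]=s['position'];M=T@c['tool_from_camera']
        return c['camera_matrix'],M[:3,3],M[:3,:3]
    return c['camera_matrix'],np.array(c['origin']),np.array(c['attitude'])
def ray(P,uv,z):
    K,o,R=P; uv=np.atleast_2d(uv).astype(float); out=[]
    for u,v in uv:
        d=R@np.array([(u-K[0,2])/K[0,0],-(v-K[1,2])/K[1,1],-1]); out.append(o+d*(z-o[2])/d[2])
    return np.array(out)
def proj(P,X):
    K,o,R=P; c=(np.atleast_2d(X)-o)@R; return np.c_[K[0,2]+K[0,0]*c[:,0]/-c[:,2],K[1,2]-K[1,1]*c[:,1]/-c[:,2]]
def crop(uv,x0,y0,f): return (np.array(uv)+.5)/f-.5+np.array([x0,y0])
E
python3 - <<'E'
from h import *
P=campose('top')
f=lambda uv,z:ray(P,crop(uv,220,130,7),z)
g=f([(437,162),(572,175),(424,388),(556,397)],.101); print(g.round(4),g.mean(0))
print(np.linalg.norm(g[0]-g[2]),np.linalg.norm(g[1]-g[3]),np.linalg.norm(g[0]-g[1]))
s=f([(137,77),(562,110),(102,430),(535,466)],.096); print(s.round(4),s.mean(0))
d=s[0]-s[2]+s[1]-s[3]; print(np.degrees(np.arctan2(d[1],d[0]))); d=s[0]-s[1]+s[2]-s[3]; print(np.degrees(np.arctan2(-d[0],d[1])))
print('mark,pointer',f([(248,235),(218,300)],.1))
Q=campose('side'); h=lambda uv,z:ray(Q,crop(uv,240,175,6.5),z)
s=h([(132,72),(495,68),(128,319),(562,314)],.096); print(s.round(4),s.mean(0))
g=h([(215,232),(468,230),(210,318),(483,322)],.101);print(g.round(4),g.mean(0))
E
```

```text
[[ 0.6202  0.0012  0.101 ]
 [ 0.6124 -0.0634  0.101 ]
 [ 0.51    0.0105  0.101 ]
 [ 0.5043 -0.0521  0.101 ]] [ 0.56173291 -0.02595081  0.101     ]
0.1106106061428288 0.10863090189345238 0.06506710269656371
[[ 0.6671  0.1452  0.096 ]
 [ 0.6459 -0.0601  0.096 ]
 [ 0.4939  0.1642  0.096 ]
 [ 0.4721 -0.0414  0.096 ]] [0.56975906 0.05196167 0.096     ]
-6.20293733322593
-5.959407392955835
mark,pointer [[0.58656077 0.09276122 0.1       ]
 [0.55505896 0.10770805 0.1       ]]
[[ 0.4962  0.1663  0.096 ]
 [ 0.6698  0.1473  0.096 ]
 [ 0.4733 -0.0386  0.096 ]
 [ 0.6473 -0.0571  0.096 ]] [0.5716668  0.05449009 0.096     ]
[[ 0.5158  0.0133  0.101 ]
 [ 0.6221  0.0012  0.101 ]
 [ 0.5053 -0.0491  0.101 ]
 [ 0.6126 -0.0655  0.101 ]] [ 0.56393264 -0.02502998  0.101     ]
```

```bash
cat >> h.py <<'E'
from scipy.spatial.transform import Rotation as Ro
QC=np.array([.5707,.0532,0]); H=np.radians(-6.1)
ex=np.array([np.cos(H),np.sin(H),0]); ey=np.array([-np.sin(H),np.cos(H),0]); RQ=np.c_[ex,ey,[0,0,1]]
def w(p): return QC+RQ@np.array(p,float)
def inq(p): return (np.atleast_2d(p)-QC)@RQ
RD=np.c_[-ey,-ex,[0,0,-1.]]   # tool down, jaws along quad y
def rel(p,R,s=None):
    s=s or monitor.get_state(); A=s['eef_rot']
    print('shift',(A.T@(np.array(p)-s['position'])).round(4),'rot',Ro.from_matrix(A.T@R).as_rotvec().round(4))
E
python3 - <<'E'
from h import *
rel(w([-.06,.02,.28]),RD)
E
```

```text
shift [-0.4901 -0.5158 -0.0525] rot [2.000e-04 1.700e-03 3.752e-01]
```

```bash
python3 -m inch '[[0,[-0.03,-0.03,-0.03],[0,0,0.12]],[0,[-0.06,-0.065,-0.05],[0,0,0.25]],[0,[-0.095,-0.1,-0.05],[0,0,0.375]],[0,[-0.13,-0.135,-0.05],[0,0,0.375]],[0,[-0.16,-0.17,-0.05],[0,0,0.375]]]'; python3 - <<'E'
from h import *
rel(w([-.06,.02,.28]),RD)
E
```

```text
time_s: 0.65
position: [0.2679, -0.3289, 0.2776]
eef_rot: [[-0.107, -0.994, 0.001], [-0.994, 0.107, -0.0], [0.0, -0.001, -1.0]]
wrist_force: [0.8, -0.6, 0.2]
grip_width: 1.001
shift [-0.4322 -0.2002 -0.0024] rot [-0.0006 -0.0003 -0.0005]
```

```bash
python3 -m inch '[[0,[-0.044,-0.02,0],[0,0,0]],[0,[-0.088,-0.04,0],[0,0,0]],[0,[-0.132,-0.06,0],[0,0,0]],[0,[-0.176,-0.08,0],[0,0,0]],[0,[-0.22,-0.1,0],[0,0,0]]]';  python3 -m inch '[[0,[-0.044,-0.02,0],[0,0,0]],[0,[-0.088,-0.04,0],[0,0,0]],[0,[-0.132,-0.06,0],[0,0,0]],[0,[-0.176,-0.08,0],[0,0,0]],[0,[-0.216,-0.1,0],[0,0,0]]]'; python3 -m inch '[[255,[0,0,0],[0,0,0]],[255,[0,0,0],[0,0,0]],[255,[0,0,0],[0,0,0]]]' 10;python3 - <<'E'
from h import *
s=monitor.get_state();print(s['position'],inq(s['position'])); snap('wrist','w1')
E
```

```text
time_s: 1.15
position: [0.3906, -0.1208, 0.2774]
eef_rot: [[-0.106, -0.994, 0.0], [-0.994, 0.106, -0.0], [0.0, -0.0, -1.0]]
wrist_force: [0.2, -0.6, 0.1]
grip_width: 0.999
time_s: 1.65
position: [0.513, 0.0838, 0.2771]
eef_rot: [[-0.105, -0.994, -0.0], [-0.994, 0.105, -0.0], [0.0, 0.0, -1.0]]
wrist_force: [0.1, -1.2, 0.3]
grip_width: 0.999
time_s: 1.95
position: [0.5121, 0.0806, 0.2774]
eef_rot: [[-0.107, -0.994, -0.0], [-0.994, 0.107, -0.001], [0.001, 0.0, -1.0]]
wrist_force: [0.1, -0.2, 0.3]
grip_width: 0.782
[0.51210903 0.08063228 0.2773853 ] [[-0.06117429  0.02105084  0.2773853 ]]
```

View pics/w1.png

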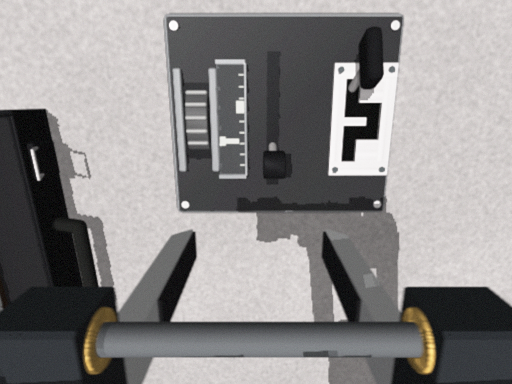

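```bash
python3 - <<'E'
import cv2
a=cv2.imread('pics/w1.png')
cv2.imwrite('pics/w1a.png',cv2.resize(a[50:190,165:265],None,fx=4,fy=4,interpolation=cv2.INTER_CUBIC))
cv2.imwrite('pics/w1b.png',cv2.resize(a[0:200,300:415],None,fx=3,fy=3,interpolation=cv2.INTER_CUBIC))
E
```

```text
(no output)
```

View pics/w1a.png

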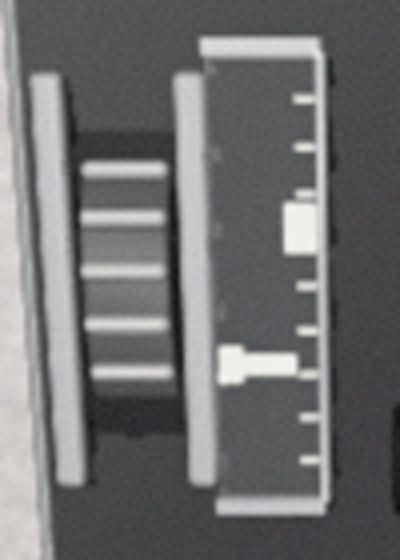

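View pics/w1b.png

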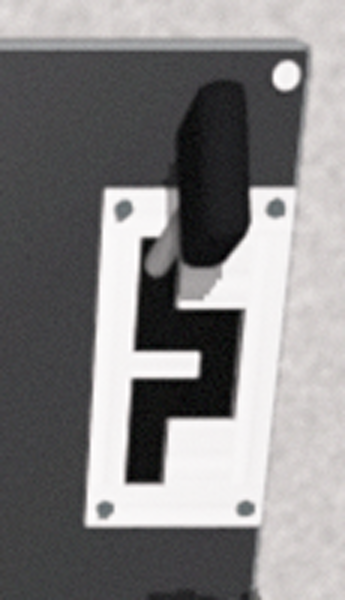

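```bash
python3 - <<'E'
from h import *
s=monitor.get_state(); P=campose('wrist',s)
a=lambda uv,z:inq(ray(P,crop(uv,165,50,4),z)).round(4)
b=lambda uv,z:inq(ray(P,crop(uv,300,0,3),z)).round(4)
print('ptr,mark',a([(268,364),(301,228)],.102))
print('marks',a([(305,99),(305,461)],.102))
print('ribs',a([(125,168),(124,217),(124,270),(127,324),(132,373)],.106))
print('cheeks',a([(45,75),(188,75),(70,485),(203,485)],.102))
print('gate',g:=b([(104,187),(297,187),(86,526),(260,526)],.101),g.mean(0))
print('screws',g:=inq(ray(P,[(173,25),(396,25),(185,204),(377,204)],.096)),g.mean(0))
kn=w([0.14*np.sin(.379),-.078+.0,.015+.14*np.cos(.379)])
print(inq(kn), crop([0,0],0,0,1), (proj(P,kn)-[300,0])*3)
E
```

```text
ptr,mark [[-0.0172  0.0481  0.102 ]
 [ 0.0156  0.0393  0.102 ]]
marks [[ 0.0451  0.0378  0.102 ]
 [-0.0417  0.0393  0.102 ]]
ribs [[ 0.0294  0.0806  0.106 ]
 [ 0.0182  0.0814  0.106 ]
 [ 0.0059  0.0821  0.106 ]
 [-0.007   0.082   0.106 ]
 [-0.0189  0.0814  0.106 ]]
cheeks [[ 0.0505  0.099   0.102 ]
 [ 0.0504  0.0653  0.102 ]
 [-0.0478  0.0996  0.102 ]
 [-0.0479  0.0655  0.102 ]]
gate [[ 0.0559 -0.0504  0.101 ]
 [ 0.0558 -0.111   0.101 ]
 [-0.0526 -0.0507  0.101 ]
 [-0.0528 -0.1106  0.101 ]] [ 0.001575 -0.080675  0.101   ]
screws [[ 0.08881853  0.10045309  0.096     ]
 [ 0.0884053  -0.10683147  0.096     ]
 [-0.08511482  0.10025094  0.096     ]
 [-0.08555359 -0.10578112  0.096     ]] [ 0.00163885 -0.00297714  0.096     ]
[[ 0.05179883 -0.078       0.14506491]] [0. 0.] [[239.34035262 182.27636592]]
```

```bash
sed -i 's/^RD=/QC=w([.0014,-.0027,0])\nRD=/' h.py; cat >> h.py <<'E'
def wheelpose(th,rad,y=.085):
    p=w([(rad+.022)*np.sin(th),y,.056+(rad+.022)*np.cos(th)])
    return p, Ro.from_rotvec(ey*th).as_matrix()@RD
E
python3 - <<'E'
from h import *
rel(*wheelpose(-.3,.075)); rel(*wheelpose(-.3,.053)); print(monitor.get_state()['grip_width'])
for k in range(1,6):
    t=.12*k; print(round(-.072*np.sin(t),4),round(.072*(1-np.cos(t)),4))
E
```

```text
shift [-0.0616 -0.0338  0.1289] rot [ 0.2999 -0.0007 -0.0014]
shift [-0.0617 -0.0403  0.15  ] rot [ 0.2999 -0.0007 -0.0014]
0.7430268003449828
-0.0086 0.0005
-0.0171 0.0021
-0.0254 0.0046
-0.0332 0.0081
-0.0407 0.0126
```

```bash
python3 -m inch '[[255,[-0.03,-0.015,0],[0.1,0,0]],[255,[-0.06,-0.034,0.02],[0.2,0,0]],[255,[-0.062,-0.034,0.06],[0.3,0,0]],[255,[-0.062,-0.034,0.09],[0.3,0,0]],[255,[-0.062,-0.034,0.11],[0.3,0,0]]]'; python3 -m inch '[[255,[0,0,0],[0,0,0]],[255,[0,0,0],[0,0,0]],[255,[0,0,0],[0,0,0]],[255,[0,0,0],[0,0,0]],[255,[0,0,0],[0,0,0]]]';python3 - <<'E'
from h import *
rel(*wheelpose(-.3,.053)); snap('wrist','w2');snap('side','s2')
E
```

```text
time_s: 2.5
position: [0.55, 0.138, 0.164]
eef_rot: [[-0.107, -0.951, 0.29], [-0.994, 0.102, -0.033], [0.002, -0.291, -0.957]]
wrist_force: [1.1, -0.1, 0.3]
grip_width: 0.311
time_s: 3.0
position: [0.5538, 0.1395, 0.1691]
eef_rot: [[-0.106, -0.949, 0.296], [-0.994, 0.102, -0.031], [-0.001, -0.298, -0.955]]
wrist_force: [-0.6, 0.2, -0.7]
grip_width: 0.008
shift [0.0017 0.0074 0.0412] rot [-0.0026  0.0007 -0.0003]
```

View pics/w2.png

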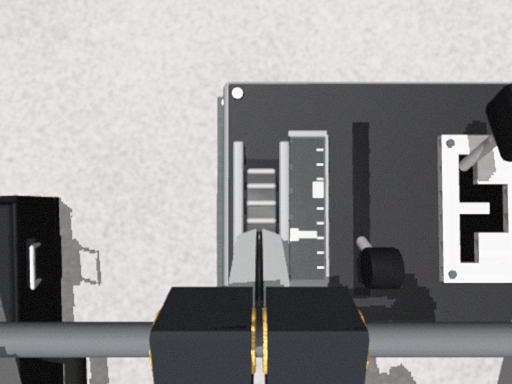

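View pics/s2.png

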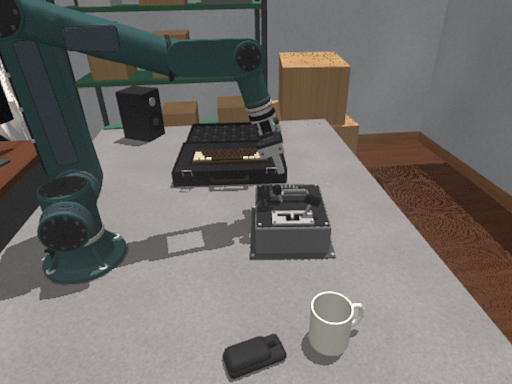

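```bash
python3 -m inch '[[255,[0.0015,0.0075,0.015],[0,0,0]],[255,[0.0015,0.0075,0.03],[0,0,0]],[255,[0.0015,0.0075,0.041],[0,0,0]],[255,[0.0015,0.0075,0.0435],[0,0,0]],[255,[0.0015,0.0075,0.0435],[0,0,0]]]';python3 - <<'E'
from h import *
rel(*wheelpose(-.3,.050))
E
```

```text
time_s: 3.6
position: [0.5594, 0.1373, 0.1253]
eef_rot: [[-0.106, -0.949, 0.296], [-0.994, 0.101, -0.032], [0.0, -0.298, -0.955]]
wrist_force: [-3.2, 0.3, 7.1]
grip_width: 0.001
shift [ 0.0001 -0.0001  0.0006] rot [-0.0021 -0.0002  0.0002]
```

```bash
python3 -m inch '[[255,[0,-0.0086,0.001],[-0.12,0,0]],[255,[0,-0.0171,0.0026],[-0.24,0,0]],[255,[0,-0.0254,0.0051],[-0.36,0,0]],[255,[0,-0.0332,0.0086],[-0.48,0,0]],[255,[0,-0.0407,0.0131],[-0.6,0,0]]]';python3 - <<'E'
from h import *
rel(*wheelpose(.3,.050)); snap('wrist','w3');snap('top','t3')
E
```

```text
time_s: 4.1
position: [0.6025, 0.1328, 0.1254]
eef_rot: [[-0.106, -0.95, -0.295], [-0.994, 0.101, 0.032], [-0.001, 0.297, -0.955]]
wrist_force: [-0.3, 0.9, 5.5]
grip_width: 0.006
shift [0.0003 0.0002 0.0008] rot [0.0013 0.0009 0.0006]
```

View pics/w3.png

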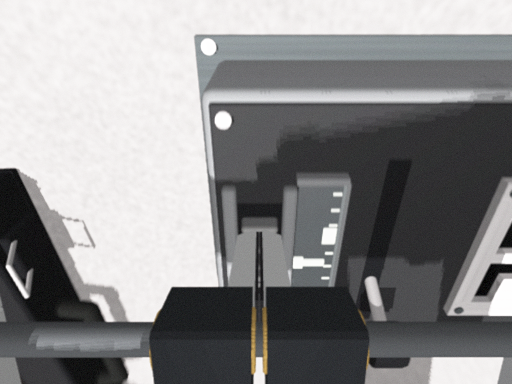

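```bash
python3 - <<'E'
from h import *
s=monitor.get_state(); P=campose('wrist',s)
print(inq(ray(P,[(310,263),(330,236)],.102)))
E
python3 -m inch '[[255,[0,0,-0.015],[0,0,0]],[255,[0,0.01,-0.04],[0.12,0,0]],[255,[0,0.02,-0.045],[0.24,0,0]],[255,[0,0.03,-0.045],[0.36,0,0]],[255,[0,0.04,-0.04],[0.48,0,0]]]'
python3 - <<'E'
from h import *
rel(*wheelpose(-.3,.060)); rel(*wheelpose(-.3,.0505));snap('wrist','w4')
E
```

```text
[[0.00488312 0.05424984 0.102     ]
 [0.02618218 0.04441112 0.102     ]]
time_s: 4.7
position: [0.5762, 0.1358, 0.1747]
eef_rot: [[-0.106, -0.977, 0.186], [-0.994, 0.105, -0.019], [-0.001, -0.187, -0.982]]
wrist_force: [-0.5, -0.6, -0.1]
grip_width: 0.007
shift [0.0004 0.0267 0.036 ] rot [ 0.1117  0.001  -0.0002]
shift [0.0004 0.0257 0.0454] rot [ 0.1117  0.001  -0.0002]
```

View pics/w4.png

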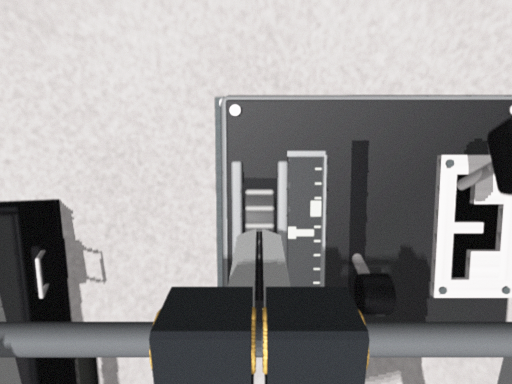

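```bash
python3 -m inch '[[255,[0.0004,0.0265,0.02],[0.112,0,0]],[255,[0.0004,0.0265,0.036],[0.112,0,0]],[255,[0.0004,0.026,0.0445],[0.112,0,0]],[255,[0.0004,0.0257,0.0472],[0.112,0,0]],[255,[0.0004,0.0257,0.0472],[0.112,0,0]]]'; python3 -c "
from h import *
rel(*wheelpose(-.3,.0500))"
```

```text
time_s: 5.25
position: [0.5594, 0.1354, 0.1252]
eef_rot: [[-0.107, -0.951, 0.289], [-0.994, 0.101, -0.034], [0.004, -0.291, -0.957]]
wrist_force: [-6.0, -4.7, 10.2]
grip_width: 0.004
shift [-0.0018  0.0001  0.0004] rot [ 0.0052 -0.0035  0.0006]
```

```bash
python3 -m inch '[[255,[-0.001,-0.0086,0.0007],[-0.12,0,0]],[255,[-0.0015,-0.0171,0.0023],[-0.24,0,0]],[255,[-0.0015,-0.0254,0.0048],[-0.36,0,0]],[255,[-0.0015,-0.0332,0.0083],[-0.48,0,0]],[255,[-0.0015,-0.0407,0.0128],[-0.6,0,0]]]';
python3 -m inch '[[255,[0,0,-0.015],[0,0,0]],[255,[0,0.01,-0.04],[0.12,0,0]],[255,[0,0.02,-0.045],[0.24,0,0]],[255,[0,0.03,-0.045],[0.36,0,0]],[255,[0,0.04,-0.04],[0.48,0,0]]]'
python3 - <<'E'
from h import *
rel(*wheelpose(-.3,.060)); rel(*wheelpose(-.3,.0505));a=snap('wrist','w5')
cv2.imwrite('pics/w5a.png',cv2.resize(a[140:300,210:350],None,fx=4,fy=4,interpolation=cv2.INTER_CUBIC))
E
```

```text
time_s: 5.75
position: [0.6033, 0.1332, 0.1252]
eef_rot: [[-0.106, -0.948, -0.301], [-0.994, 0.101, 0.032], [-0.0, 0.303, -0.953]]
wrist_force: [1.0, -0.7, 7.4]
grip_width: 0.005
time_s: 6.25
position: [0.5771, 0.1369, 0.174]
eef_rot: [[-0.106, -0.978, 0.179], [-0.994, 0.105, -0.018], [-0.001, -0.18, -0.984]]
wrist_force: [-1.0, 0.1, 0.2]
grip_width: 0.003
shift [0.0016 0.0271 0.0354] rot [ 0.1195  0.0012 -0.0005]
shift [0.0016 0.0259 0.0448] rot [ 0.1195  0.0012 -0.0005]
```

View pics/w5a.png

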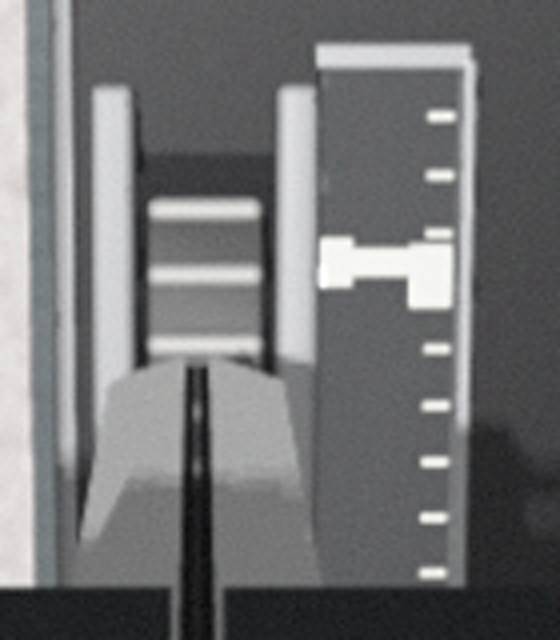

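```bash
python3 -m inch '[[120,[-0.01,0.03,-0.08],[-0.06,0,0]],[120,[0,0.06,-0.1],[-0.18,0,0]],[120,[0,0.06,-0.1],[-0.18,0,0]],[120,[0,0.06,-0.1],[-0.18,0,0]],[120,[0,0.06,-0.1],[-0.18,0,0]]]'
python3 - <<'E'
from h import *
s=monitor.get_state();a=snap('wrist','w6');print(inq(s['position']))
cv2.imwrite('pics/w6a.png',cv2.resize(a[30:230,150:300],None,fx=4,fy=4,interpolation=cv2.INTER_CUBIC)[:600])
E
```

```text
time_s: 6.8
position: [0.4999, 0.1449, 0.2597]
eef_rot: [[-0.106, -0.994, -0.008], [-0.994, 0.106, 0.001], [0.0, 0.008, -1.0]]
wrist_force: [0.3, 0.3, -0.9]
grip_width: 0.395
[[-0.08157108  0.08631413  0.25968074]]
```

View pics/w6.png

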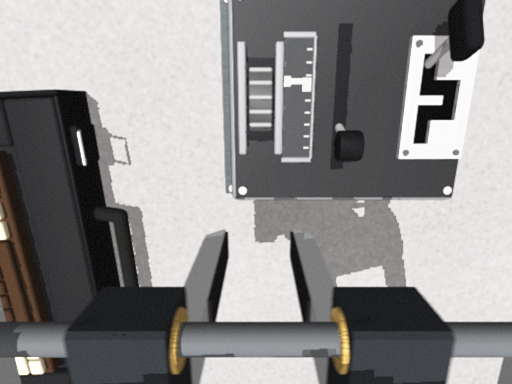

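View pics/w6a.png

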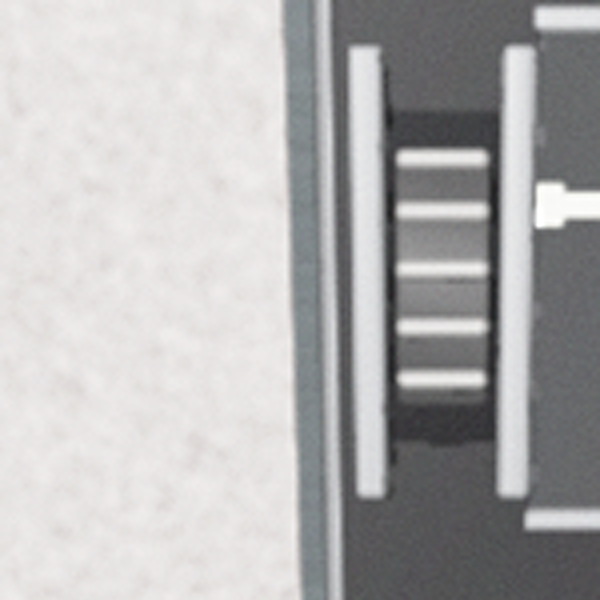

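```bash
python3 - <<'E'
from h import *
a=cv2.imread('pics/w6.png')
cv2.imwrite('pics/w6b.png',cv2.resize(a[25:170,270:330],None,fx=4,fy=4,interpolation=cv2.INTER_CUBIC))
E
```

```text
(no output)
```

View pics/w6b.png

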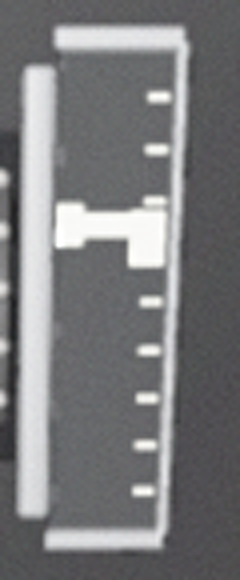

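```bash
cat >> h.py <<'E'
def flappose(v,side=0.,rad=.144):
    t=.379-v; return w([rad*np.sin(t),-.067+side,.015+rad*np.cos(t)]), Ro.from_rotvec(ey*t).as_matrix()@RD
E
python3 - <<'E'
from h import *
s=monitor.get_state();P=campose('wrist',s); a=cv2.imread('pics/w6.png')
for v in (0,):
  t=.379; R=Ro.from_rotvec(ey*t).as_matrix()
  c=w([.14*np.sin(t),-.067,.015+.14*np.cos(t)]); print(c)
  for dx in(-.022,.022):
   for dy in (-.007,.007):
    for dz in (-.013,.013):
     u=proj(P,c+R@RQ@np.array([dx,dy,dz]))[0]; cv2.circle(a,(int(round(u[0])),int(round(u[1]))),1,(0,0,255),-1)
for q in [(.054,-.048,.101),(-.054,-.048,.101),(-.054,-.108,.101)]:
    u=proj(P,w(q))[0]; cv2.circle(a,(int(round(u[0])),int(round(u[1]))),1,(0,255,0),-1)
cv2.imwrite('pics/w6k.png',cv2.resize(a[0:170,390:512],None,fx=3.5,fy=3.5))
rel(*flappose(0,0,.20))
E
```

```text
[ 0.61619101 -0.02175848  0.14506491]
shift [ 0.1532 -0.1565  0.0564] rot [-0.369  -0.0007 -0.    ]
```

View pics/w6k.png

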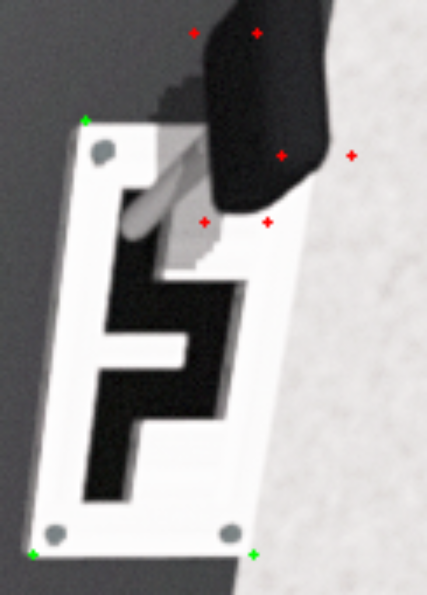

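```bash
python3 -m inch '[[120,[0.033,-0.033,0],[-0.08,0,0]],[120,[0.066,-0.067,0],[-0.16,0,0]],[120,[0.1,-0.1,0],[-0.25,0,0]],[120,[0.132,-0.135,0.01],[-0.33,0,0]],[120,[0.153,-0.1565,0.03],[-0.369,0,0]]]'
python3 - <<'E'
from h import *
s=monitor.get_state();snap('wrist','w7');print(s['grip_width'])
rel(*flappose(0,0,.19));rel(*flappose(0,0,.145))
E
```

```text
time_s: 7.35
position: [0.6405, -0.0273, 0.2249]
eef_rot: [[-0.109, -0.923, -0.37], [-0.994, 0.101, 0.04], [0.0, 0.372, -0.928]]
wrist_force: [0.2, 0.3, -1.1]
grip_width: 0.531
0.5309072185669879
shift [-0.0061 -0.0022  0.0248] rot [ 0.0142  0.0003 -0.0069]
shift [-0.0061 -0.0029  0.0698] rot [ 0.0142  0.0003 -0.0069]
```

View pics/w7.png

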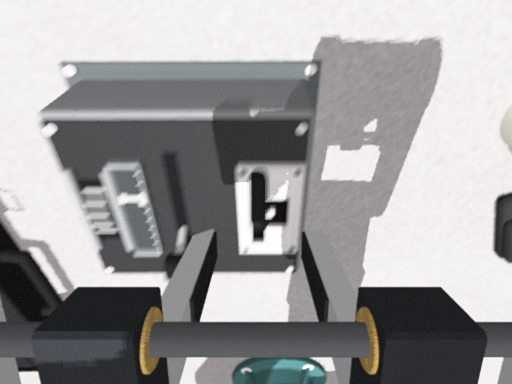

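```bash
python3 - <<'E'
from h import *
s=monitor.get_state();print(s['position'])
rel(*flappose(0,0,.19));rel(*flappose(0,0,.145))
a=cv2.imread('pics/w7.png');cv2.imwrite('pics/w7a.png',cv2.resize(a[150:270,200:320],None,fx=5,fy=5))
P=campose('wrist',s);t=.379
print((proj(P,w([.153*np.sin(t),-.067,.015+.153*np.cos(t)]))-[200,150])*5)
E
```

```text
[ 0.64129073 -0.0305861   0.21525468]
shift [-0.0061 -0.0022  0.0248] rot [ 0.0142  0.0003 -0.0069]
shift [-0.0061 -0.0029  0.0698] rot [ 0.0142  0.0003 -0.0069]
[[252.96618345 337.97022662]]
```

View pics/w7a.png

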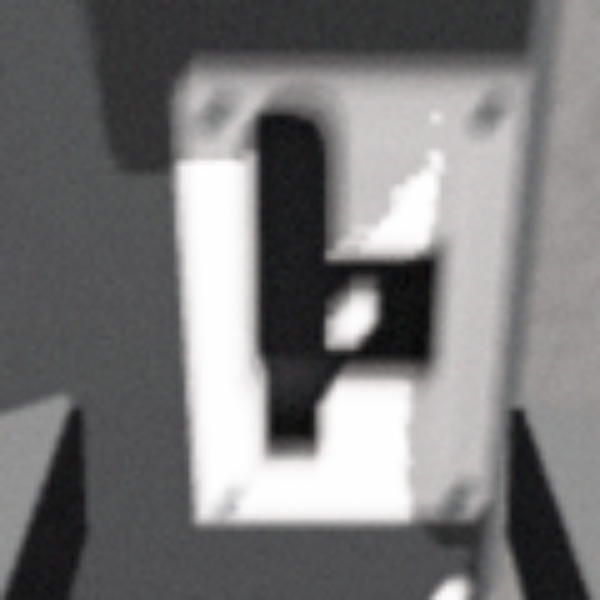

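```bash
python3 -m inch '[[120,[-0.004,-0.002,0],[0.014,0,-0.007]],[120,[-0.004,-0.002,0],[0.014,0,-0.007]],[120,[-0.004,-0.002,0],[0.014,0,-0.007]]]'; python3 - <<'E'
from h import *
s=monitor.get_state();P=campose('wrist',s);t=.379;print(inq(s['position']))
a=snap('wrist','w8');cv2.imwrite('pics/w8a.png',cv2.resize(a[150:270,200:320],None,fx=5,fy=5))
print((proj(P,w([.153*np.sin(t),-.067,.015+.153*np.cos(t)]))-[200,150])*5)
print((proj(P,[w(q) for q in[(.054,-.048,.101),(-.054,-.048,.101),(-.054,-.108,.101)]])-[200,150])*5)
rel(*flappose(0,0,.145))
E
```

```text
time_s: 7.7
position: [0.64, -0.0186, 0.2306]
eef_rot: [[-0.098, -0.932, -0.35], [-0.995, 0.09, 0.037], [-0.003, 0.352, -0.936]]
wrist_force: [0.4, 1.3, -0.0]
grip_width: 0.531
[[ 0.07508906 -0.06132587  0.23056932]]
[[335.20195361 270.57596659]]
[[221.0719554   86.04853805]
 [230.18514194 518.69054796]
 [510.03712951 520.89300108]]
shift [ 0.0057 -0.0085  0.0838] rot [-0.0206 -0.0008  0.0092]
```

View pics/w8a.png

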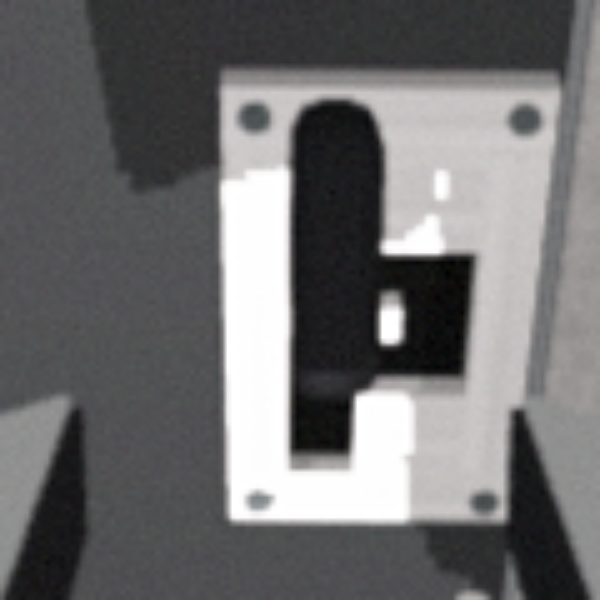

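```bash
python3 -m inch '[[120,[0,0,0],[0,0,0]],[120,[0,0,0],[0,0,0]],[120,[0,0,0],[0,0,0]]]'; python3 - <<'E'
from h import *
s=monitor.get_state();print(inq(s['position']))
rel(*flappose(0,0,.145))
E
```

```text
time_s: 8.05
position: [0.64, -0.0196, 0.2293]
eef_rot: [[-0.099, -0.931, -0.352], [-0.995, 0.092, 0.037], [-0.002, 0.353, -0.935]]
wrist_force: [-0.6, 1.3, -0.3]
grip_width: 0.53
[[ 0.0752785  -0.06230965  0.22932852]]
shift [ 0.0047 -0.0079  0.0821] rot [-0.0177 -0.0005  0.0078]
```

```bash
python3 -m inch '[[120,[0.004,-0.004,0.02],[-0.01,0,0.004]],[120,[0.0047,-0.008,0.04],[-0.018,0,0.008]],[120,[0.0047,-0.008,0.06],[-0.018,0,0.008]],[120,[0.0047,-0.008,0.075],[-0.018,0,0.008]],[120,[0.0047,-0.008,0.08],[-0.018,0,0.008]]]'; python3 -m inch '[[170,[0,0,0],[0,0,0]],[170,[0,0,0],[0,0,0]],[170,[0,0,0],[0,0,0]]]'; python3 - <<'E'
from h import *
s=monitor.get_state();print(inq(s['position']),s['grip_width'])
rel(*flappose(0,0,.145)); a=snap('wrist','w9'); snap('side','s9')
E
```

```text
time_s: 8.55
position: [0.6177, -0.0222, 0.1488]
eef_rot: [[-0.107, -0.922, -0.373], [-0.994, 0.099, 0.04], [0.0, 0.375, -0.927]]
wrist_force: [-0.7, -0.6, 0.7]
grip_width: 0.529
time_s: 8.85
position: [0.6198, -0.0225, 0.1518]
eef_rot: [[-0.107, -0.924, -0.367], [-0.994, 0.1, 0.039], [0.001, 0.369, -0.929]]
wrist_force: [0.5, 0.3, -0.1]
grip_width: 0.34
[[ 0.0554202  -0.06737952  0.15181676]] 0.33982213884173823
shift [-0.0004  0.0009  0.0026] rot [-0.0005 -0.0003 -0.0008]
```

View pics/w9.png

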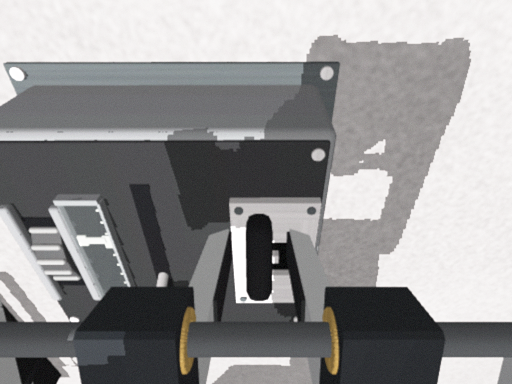

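```bash
python3 -m inch '[[255,[0,0.001,0.002],[0,0,0]],[255,[0,0.001,0.002],[0,0,0]],[255,[0,0.001,0.002],[0,0,0]],[255,[0,0.001,0.002],[0,0,0]],[255,[0,0.001,0.002],[0,0,0]]]' 15; python3 - <<'E'
from h import *
s=monitor.get_state();print(inq(s['position']),s['grip_width'])
rel(*flappose(0,0,.144))
print('to v=.25'); A=s['eef_rot'];p0,R0=flappose(0,0,.144)
for v in (.05,.1,.15,.2,.245):
    p,R=flappose(v,0,.144); print((R0.T@(p-p0)).round(4),Ro.from_matrix(R0.T@R).as_rotvec().round(3))
E
```

```text
time_s: 9.45
position: [0.6173, -0.0222, 0.149]
eef_rot: [[-0.107, -0.923, -0.37], [-0.994, 0.099, 0.039], [0.0, 0.372, -0.928]]
wrist_force: [-0.2, 0.6, -0.8]
grip_width: 0.15
[[ 0.05298192 -0.06733081  0.14899962]] 0.15028428898076757
shift [-0.0003 -0.0004  0.0001] rot [ 0.0022 -0.0001 -0.0007]
to v=.25
[0.     0.0072 0.0002] [ 0.05 -0.   -0.  ]
[-0.      0.0144  0.0007] [ 0.1 -0.   0. ]
[-0.      0.0215  0.0016] [ 0.15 -0.    0.  ]
[0.     0.0286 0.0029] [ 0.2 -0.   0. ]
[-0.      0.0349  0.0043] [ 0.245 -0.     0.   ]
```

```bash
python3 -m inch '[[255,[0,0.0072,0.0002],[0.05,0,0]],[255,[0,0.0144,0.0007],[0.1,0,0]],[255,[0,0.0215,0.0016],[0.15,0,0]],[255,[0,0.0286,0.0029],[0.2,0,0]],[255,[0,0.0352,0.0043],[0.247,0,0]]]';python3 -m inch '[[255,[0,0,0],[0,0,0]],[255,[0,0,0],[0,0,0]]]'; python3 - <<'E'
from h import *
s=monitor.get_state();print(inq(s['position']),s['grip_width'])
rel(*flappose(.247,0,.144));a=snap('wrist','w10')
E
```

```text
time_s: 9.95
position: [0.5836, -0.0186, 0.157]
eef_rot: [[-0.107, -0.986, -0.13], [-0.994, 0.106, 0.014], [0.0, 0.13, -0.991]]
wrist_force: [3.1, 0.1, -6.4]
grip_width: 0.146
time_s: 10.15
position: [0.5825, -0.0185, 0.1573]
eef_rot: [[-0.107, -0.985, -0.136], [-0.994, 0.106, 0.014], [0.0, 0.137, -0.991]]
wrist_force: [-0.6, -0.1, -4.9]
grip_width: 0.144
[[ 0.01793253 -0.06730967  0.15731784]] 0.14418318325388504
shift [-0.0003 -0.001  -0.0006] rot [ 0.005  -0.0003 -0.0007]
```

View pics/w10.png

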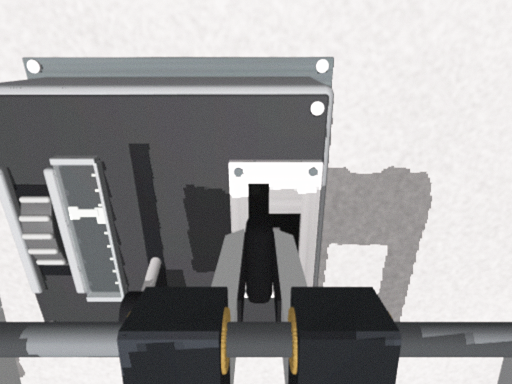

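```bash
python3 -m inch '[[255,[0.004,0,0],[0,0,0]],[255,[0.008,0,0],[0,0,0]],[255,[0.012,0,0],[0,0,0]],[255,[0.012,0,0],[0,0,0]]]'; python3 - <<'E'
from h import *
s=monitor.get_state();print(inq(s['position']),s['grip_width'],RQ.T@s['wrist_force'])
E
```

```text
time_s: 10.6
position: [0.5814, -0.0311, 0.1573]
eef_rot: [[-0.108, -0.985, -0.135], [-0.994, 0.107, 0.014], [0.001, 0.136, -0.991]]
wrist_force: [-2.1, 1.9, -6.2]
grip_width: 0.144
[[ 0.01822169 -0.07996516  0.15732126]] 0.14350749313738348 [-2.30754809  1.61501977 -6.21733797]
```

```bash
python3 -m inch '[[255,[0.004,0,0],[0,0,0]],[255,[0.0075,0,0],[0,0,0]],[255,[0.01,0,0],[0,0,0]],[255,[0.01,0,0],[0,0,0]]]'; python3 - <<'E'
from h import *
s=monitor.get_state();print(inq(s['position']),s['grip_width'],RQ.T@s['wrist_force'])
snap('wrist','w11')
rel(*flappose(.25,-.022,.1445))
p0,R0=flappose(.25,0,.1445)
for v in (.31,.37,.43,.49,.545,.56):
    p,R=flappose(v,0,.1445); print((R0.T@(p-p0)).round(4),Ro.from_matrix(R0.T@R).as_rotvec().round(3))
E
```

```text
time_s: 11.0
position: [0.5803, -0.0409, 0.1574]
eef_rot: [[-0.107, -0.985, -0.135], [-0.994, 0.107, 0.014], [0.001, 0.135, -0.991]]
wrist_force: [-3.5, 2.1, -9.3]
grip_width: 0.145
[[ 0.01819471 -0.08986668  0.15737356]] 0.1452467844660165 [-3.75036347  1.69903038 -9.28187788]
shift [-0.0008 -0.0003 -0.001 ] rot [ 0.0068 -0.0009 -0.0012]
[-0.      0.0087  0.0003] [ 0.06  0.   -0.  ]
[-0.      0.0173  0.001 ] [ 0.12  0.   -0.  ]
[-0.      0.0259  0.0023] [0.18 0.   0.  ]
[-0.      0.0343  0.0041] [ 0.24  0.   -0.  ]
[-0.      0.042   0.0062] [0.295 0.    0.   ]
[-0.      0.0441  0.0069] [ 0.31  0.   -0.  ]
```

View pics/w11.png

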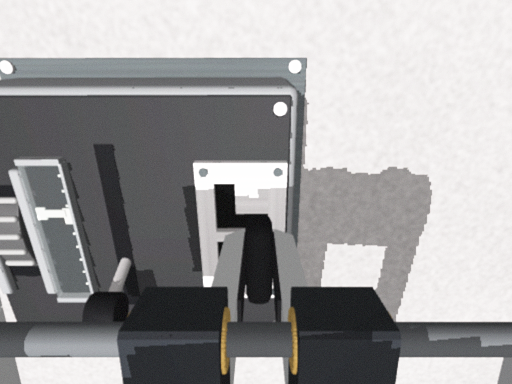

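```bash
python3 -m inch '[[255,[0,0.0087,0.0006],[0.06,0,0]],[255,[0,0.0173,0.0015],[0.12,0,0]],[255,[0,0.0259,0.003],[0.18,0,0]],[255,[0,0.0343,0.005],[0.24,0,0]],[255,[0,0.042,0.0072],[0.295,0,0]]]';python3 -m inch '[[255,[0,0,0],[0,0,0]],[255,[0,0,0],[0,0,0]]]'; python3 - <<'E'
from h import *
s=monitor.get_state();print(inq(s['position']),s['grip_width'],RQ.T@s['wrist_force'])
snap('wrist','w12')
rel(*flappose(.546,-.022,.1435))
E
```

```text
time_s: 11.55
position: [0.5397, -0.0365, 0.1567]
eef_rot: [[-0.107, -0.98, 0.166], [-0.994, 0.105, -0.019], [0.002, -0.167, -0.986]]
wrist_force: [4.5, -0.0, -14.0]
grip_width: 0.144
time_s: 11.75
position: [0.5385, -0.0363, 0.1566]
eef_rot: [[-0.107, -0.981, 0.159], [-0.994, 0.106, -0.018], [0.001, -0.16, -0.987]]
wrist_force: [0.8, -1.0, -11.1]
grip_width: 0.148
[[-0.02388322 -0.08972262  0.15660793]] 0.14787575986978613 [  0.90748371  -0.93737368 -11.10583781]
shift [-0.0007  0.0002  0.0001] rot [ 0.0071 -0.0013 -0.0007]
```

View pics/w12.png

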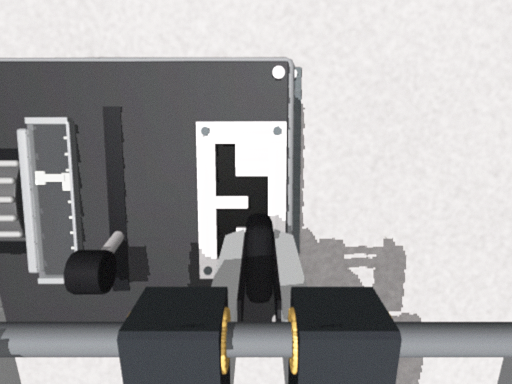

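```bash
python3 -m inch '[[255,[0,0.002,0.0015],[0,0,0]],[255,[0,0.004,0.003],[0,0,0]],[255,[0,0.005,0.003],[0,0,0]],[255,[0,0.005,0.003],[0,0,0]]]'; python3 - <<'E'
from h import *
s=monitor.get_state();print(inq(s['position']),s['grip_width'],RQ.T@s['wrist_force'])
E
```

```text
time_s: 12.2
position: [0.5373, -0.0361, 0.1562]
eef_rot: [[-0.107, -0.98, 0.168], [-0.994, 0.105, -0.019], [0.001, -0.169, -0.986]]
wrist_force: [5.0, -1.6, 0.3]
grip_width: 0.146
[[-0.02511602 -0.08968626  0.15623403]] 0.14596262851917294 [ 5.15399457 -1.04589053  0.27044254]
```

```bash
python3 -m inch '[[160,[0,0,0],[0,0,0]],[160,[0,0,0],[0,0,0]],[160,[0,0,0],[0,0,0]],[160,[0,0,0],[0,0,0]]]';python3 -m inch '[[160,[0,-0.002,-0.01],[0,0,0]],[160,[0,-0.002,-0.03],[0,0,0]],[160,[0,-0.002,-0.06],[0,0,0]],[160,[0,0.03,-0.1],[0,0,0]],[160,[0,0.06,-0.12],[0,0,0]]]';python3 -m inch '[[160,[0,0,-0.02],[0,0,0]],[160,[0,0,-0.02],[0,0,0]],[160,[0,0,-0.02],[0,0,0]],[160,[0,0,-0.02],[0,0,0]]]'; python3 - <<'E'
from h import *
s=monitor.get_state();print(inq(s['position']),s['grip_width'],s['wrist_force'])
a=snap('wrist','w13');b=snap('top','t13');c=snap('side','s13')
cv2.imwrite('pics/t13c.png',cv2.resize(b[130:215,220:315],None,fx=7,fy=7,interpolation=cv2.INTER_CUBIC))
cv2.imwrite('pics/s13c.png',cv2.resize(c[175:265,240:345],None,fx=6.5,fy=6.5,interpolation=cv2.INTER_CUBIC))
E
```

```text
time_s: 12.6
position: [0.5339, -0.0354, 0.1527]
eef_rot: [[-0.107, -0.982, 0.159], [-0.994, 0.105, -0.018], [0.001, -0.16, -0.987]]
wrist_force: [-0.3, 0.5, -0.3]
grip_width: 0.371
time_s: 13.1
position: [0.4564, -0.0271, 0.2658]
eef_rot: [[-0.107, -0.981, 0.164], [-0.994, 0.105, -0.019], [0.001, -0.165, -0.986]]
wrist_force: [0.7, 0.0, 0.6]
grip_width: 0.372
time_s: 13.5
position: [0.4529, -0.0266, 0.28]
eef_rot: [[-0.107, -0.982, 0.157], [-0.994, 0.106, -0.017], [0.0, -0.158, -0.987]]
wrist_force: [0.2, -0.2, -0.3]
grip_width: 0.37
[[-0.11004734 -0.08919467  0.28000867]] 0.37043623865829933 [ 0.15998767 -0.22129349 -0.25232721]
```

View pics/w13.png

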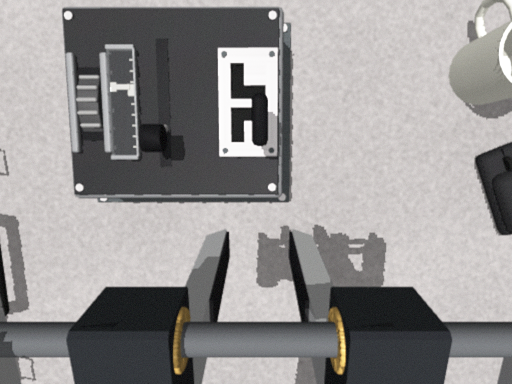

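View pics/s13c.png

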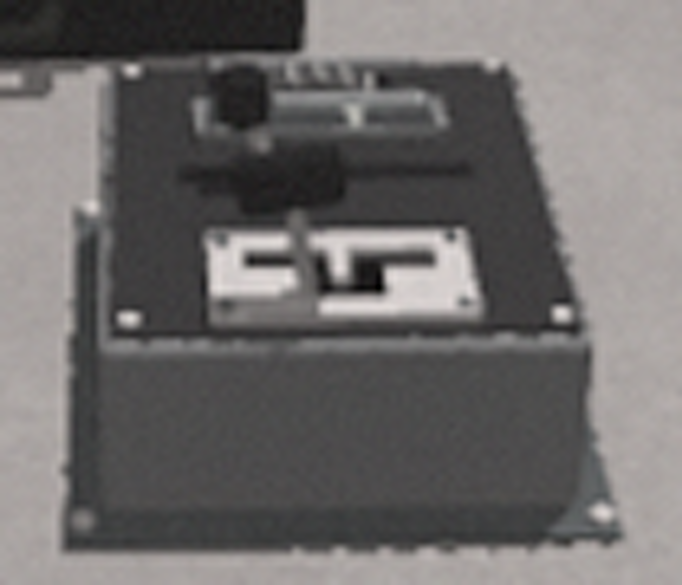

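View pics/t13c.png

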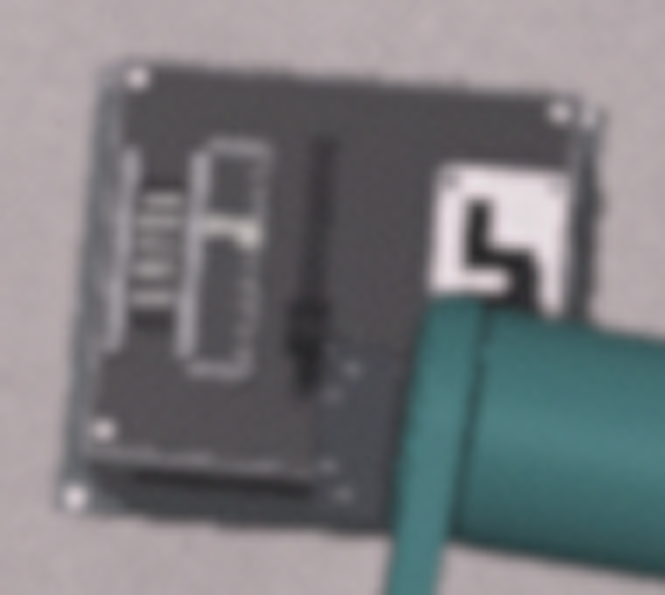

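```bash
python3 - <<'E'
from h import *
s=monitor.get_state();P=campose('wrist',s)
for v in (.45,.5,.546):
    t=.379-v; print(v,(proj(P,w([.14*np.sin(t),-.089,.015+.14*np.cos(t)]))-[200,30])*4)
a=cv2.imread('pics/w13.png')
x=cv2.resize(a[30:170,90:150],None,fx=4,fy=4,interpolation=cv2.INTER_CUBIC);y=cv2.resize(a[30:170,200:290],None,fx=4,fy=4,interpolation=cv2.INTER_CUBIC)
cv2.imwrite('pics/w13c.png',np.hstack([x,y]))
E
```

```text
0.45 [[235.11575719 295.42269954]]
0.5 [[235.15661044 328.84121668]]
0.546 [[235.19365096 359.27109285]]
```

View pics/w13c.png

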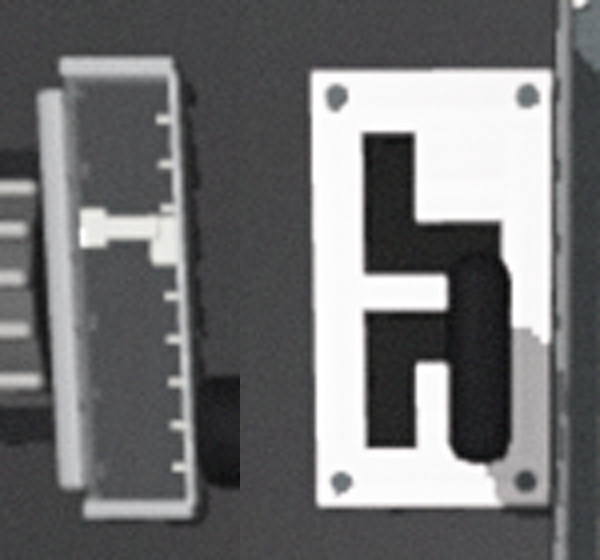

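```bash
python3 - <<'E'
from h import *
s=monitor.get_state();print(s['time_s'],s['joint_vel'].round(2)); print(r.sign_off())
E
```

```text
13.65 [ 0.03 -0.14 -0.28 -0.01  0.08 -0.  ]
the job is handed in; nothing more can be done
None
```

I rolled the trim wheel forward in two fingertip strokes and took the flap lever through the gate to the second stop. The job was handed in at 13.65 s with the gripper clear of everything.

- **Trim:** the pointer stands about 2.5–3 mm forward of the middle of the take-off block, inside the 6 mm limit. The wrist and top camera pictures agree on this. Both strokes moved the pointer further than the 12 mm I planned (about 15 and 20 mm), and I could not tell why. I left the small overshoot because another stroke could have missed by more than it corrected.
- **Flap:** I pulled the lever until it met the stop, where about 5 N moved it only 1 mm further. The last wrist picture puts it at flap_fore about 0.546 rad and flap_side about -0.023 m, in the right-hand lane.
- **Throttle, mouse and mug:** in the last pictures the throttle lever stands where it was at the start. I did not measure the mouse and mug again, but nothing came near them and the force readings showed no contact there.

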